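# Third hand: press the clipper hanger against the tray's rail

### The arm

A 6-joint arm with a two-finger parallel gripper is mounted at the origin on the work surface. World frame = base frame: x ahead of the robot, y to its left, z up, the work surface at z = 0. Lengths are in m, angles in rad, forces in N, time in s.
With the tool pointing down it reaches from about 0.35 to 0.975 m from the base axis. Payload 4.9 kg.
Tool frame: the origin (TCP) lies at the very end of the fingers, on their centre line; the grasp point (between the pads) lies 19 mm behind it; z points along the fingers, y is the line along which they close (so a half turn about z gives the same grasp; the last joint's range is limited). The gripper opens to 85 mm and grips with 20 to 120 N. Pads are 22 mm wide; open, the fingers measure 114 mm over their backs; the gripper's body (76 mm by 85 mm) begins 54 mm behind the grasp point. The pads swing forward as they close: fully open they stand 13 mm farther back than shut.
Start: joints at [-0.119, 0.053, 1.613, -0, 1.476, -0.119], TCP at [0.625, 0, 0.231] pointing down, gripper open.
Joint ranges: [-3.01, 3.01], [-1.01, 2.22], [0.06, 2.58], [-1.02, 4.17], [0.09, 2.62], [-3.14, 3.14]. Speed limits (rad/s): [2.57, 2.57, 3.14, 3.14, 3.14, 3.14].

### API

Orientations are given as a unit quaternion [x, y, z, w].
In Python, from workcell import bot, snapshot, ticket gives the robot as it stands.
- The arm moves only by the tool apply_moves, never from a script. Its argument "plan" is a list of rows, each a list of 2 entries, a list of its own where there are three numbers: the shift along the tool's x, y, z normalised to -1 to 1, where 1 is 0.04 m, then the turn, a rotation vector about the tool's x, y, z normalised to -1 to 1, where 1 is 0.1 rad. In form: [[[x, y, z], [ax, ay, az]], ...]. A call has 1 to 5 rows; each row shifts and turns the commanded pose from where the row before left it, along the tool's axes as they then stand; what a row does not reach is not made up. A row lasts 1/12 s, in which the tool goes at most 41.7 mm and 7.16 degrees, less where a joint would pass 70% of its speed; a pose out of reach is approached as far as the arm can. A call with a number of a shift or a turn outside -1 to 1 is refused whole. A call with a gripper value outside its range is refused whole. "grip" is the opening, from -1 (shut) to 1 (fully open), set as the call begins (left out, the last holds). The fingers move at their own pace and stop on an object; the grip force is fixed at half the most. Time passes only in rows, so rows that do not move let the fingers close. It gives the time, the measured TCP pose, the force, the opening and the grip force at its end, in the units of the state.
- bot.observe(): the state, without advancing time (a new reading comes with each control period).
- snapshot(name): name is "scene" or "side" or "wrist"; returns a dict with "img" (420x560x3 uint8, red, green, blue), "z_map" (420x560 float32, m along the optical axis (not along the pixel's ray), 0 where there is no reading), "K" (3x3 intrinsics, pixels), "dist_coeffs" ([k1, k2, p1, p2, k3] as OpenCV has them; the pictures are not rectified), "cam_to_world" (4x4, takes a point from camera to world coordinates). Camera axes: x right, y down, z forward; pixel columns grow to the right and rows downward; lengths in m; the calibration is good to about 2 mm. A picture is of the moment at which its call begins.
- ticket.close_job(): hands the job in; it is judged then, once.
The state is a dict: "time": time; "joint_positions": joint angles; "joint_vel": joint speeds; "joint_torque": joint torques, N m; "tool_pos": TCP position; "ee_rot": TCP orientation; "force": force on the tool from outside, world axes, zero at the start; "moment": the same for the moment, N m; "width": opening from 0.0 (shut) to 1.0 (fully open); "grasp_force": force on a finger pad.
Only numpy, scipy, OpenCV 4.12 (cv2) and the standard library are available. Lean on these libraries where they do the work, as an engineer would, in place of code of your own. Each camera call takes 0.05 s, during which the arm holds its last target. There are 200 camera calls.

### The job

Pick up the clipper hanger (the plate with the stubby arm), stand it on the steel tray with its plate flat against the upright rail and centred on it, so the screw holes line up, and push it against the rail with a steady 10 N or so (stay between 6 and 14, never above 20) for a couple of seconds so that I can put the screws in from behind. Finish while still gripping and pressing it: do not let go. Leave the clipper, comb, brush holder and jar where they are.

Things in the scene. Friction and masses are not known exactly. Their poses are not given: they have to be found in the camera images.
- hanger: Loose clipper hanger standing on the tiles left or right of the tray, 0.24-0.39 kg: aluminium back plate 90 wide (y), 50 high, filling x 29 to 35 mm; on its back a grey arm 24 wide (y), 40 high, x -35 to 29, with a lip at x -35 to -27 up to z 52. One flat underside; origin on it, on the arm's centre line, z up. x within 0.6 rad of world +x at the start. Grip the arm across y from above near x -3.
- hanger_face (a point): Centre of the hanger plate's flat pressing face, at (35, 0, 25) mm in the hanger's frame, same axes: x points out of the face, z up. Two 6 mm screw holes, 60 mm apart, go through the plate.
- rail_face (a point): Centre of the front face of the rail, an upright aluminium strip on the tray, 180 long (y), 10 thick (x), from 0 to 50 mm above the tray floor; the point is 25 mm above the floor and moves with the rail. x points into the rail (the way to push, within 0.35 rad of world +x at the start), y along it, z up. Two 20 mm screw slots 60 mm apart: up to 8 mm off centre still fits.
- rail (a joint): The rail stands on soft rubber buffers before two posts. How far it has been pushed back along its x, m: 0 untouched; springs back with 800 N per m (8 N per 10 mm), so 10 N is 12.5 mm, 6 N is 7.5 mm and 14 N is 17.5 mm; its end stop is at 35 mm.
- tray_floor (a point): Centre of the tray's floor, on its upper surface (26 mm above the tiles). The steel tray measures 280 (x) x 360 (y) mm with a rim that rises 14 mm above the floor; axes as the rail's. With the tray's axes, the untouched rail's face is 60 mm to +x from here, the rail's posts reach 127 mm to +x and 46 mm above the floor.
- tray (a joint): Turn of the tray on its lazy-susan, rad, anticlockwise from above, 0 at the start, +-0.5. The turntable is stiff: it needs 0.4 N m to turn, so a push on the middle of the rail does not turn it; a push far off centre or askew does. It may turn a little.
- clipper: Silver hair clipper, 165 x 46 x 36 mm, lying along x on the tray near its left (+y) rim. Origin: centre of its underside. Leave it alone.
- comb: Flat rose comb, 170 x 37 x 6 mm, lying along x on the tray near its right (-y) rim. Origin: underside, near its middle. Leave it alone.
- brush_holder: White ceramic cup 76 mm across, 100 mm high, with two brushes standing in it to 172 mm, on the tiles on the other side of the tray from the hanger. Origin: centre of its underside. Leave it alone.
- jar: Glass jar with a steel twist cap, 70 mm across, 85 mm high, on the tiles right (-y) of the tray, towards its far end. Origin: centre of its underside. Leave it alone.
Mind the look-alikes: they are no part of the job. Leave any blue or purple look-alike of the hanger alone.

How it is judged:
By the outcome, as a careful person would: the job done as asked, in the order asked, and still so for the second after the job is handed in, while the arm keeps its last pose, push and grip.
It also fails if it takes over 51 s, if anything falls off the work surface, if the arm or the gripper's body presses on something with over 40 N, if the wrist force passes 120 N, or if a joint passes its speed limit or range.

## Working session

There is one attempt and no reset: what is moved stays moved. The work goes in short steps, Python scripts to look and compute and a tool call to move; the robot and the scene stay as the last step left them, time stands still between calls to the robot, and variables do not carry over. Pictures are saved under pics/ and viewed, at most 10 in all, crops included, and the job is handed in when it is done.

Besides the shell and the picture viewer there is one more tool, called as a command line: name --argument value ..., lists and objects as JSON in quotes. apply_moves: Moves the arm, as the interface text tells. Scaled input: -1 to 1 covers 0.04 m each way for a shift and 0.1 rad each way for a turn. Its arguments: {"type":"object","properties":{"plan":{"type":"array","items":{"type":"array"}},"grip":{"type":"number"}},"required":["plan"]}

```bash
mkdir -p pics; ls; cat > h.py <<'E'
import numpy as np, cv2
from workcell import bot, snapshot, ticket
def grab(n,save=None):
    s=snapshot(n)
    if save: cv2.imwrite('pics/'+save,s['img'][:,:,::-1])
    np.savez('/tmp/'+n+'.npz',**{k:np.array(v) for k,v in s.items()})
    return s
def pts(s):
    """world point per pixel from depth"""
    h,w=s['z_map'].shape
    uv=np.stack(np.meshgrid(np.arange(w),np.arange(h)),-1).reshape(-1,1,2).astype(np.float64)
    n=cv2.undistortPoints(uv,np.array(s['K']),np.array(s['dist_coeffs'])).reshape(h,w,2)
    c=np.dstack([n*s['z_map'][...,None],s['z_map']])
    T=np.array(s['cam_to_world']); return c@T[:3,:3].T+T[:3,3]
def ray(s,uv,z):
    n=cv2.undistortPoints(np.array(uv,float).reshape(-1,1,2),np.array(s['K']),np.array(s['dist_coeffs'])).reshape(-1,2)
    T=np.array(s['cam_to_world']); d=np.c_[n,np.ones(len(n))]@T[:3,:3].T
    return T[:3,3]+d*((z-T[2,3])/d[:,2])[:,None]
E
python3 - <<'E'
from h import *
a=grab('scene'); b=grab('side')
cv2.imwrite('pics/a.png',a['img'][:,:,::-1]);cv2.imwrite('pics/b.png',b['img'][:,:,::-1])
for s in(a,b): print(np.round(s['cam_to_world'],3).tolist(),np.array(s['K']).tolist(),(np.array(s['z_map'])>0).mean())
o=bot.observe();print(o)
E
```

```text
pics
[[0.786, 0.457, -0.417, 0.969], [0.619, -0.576, 0.534, -0.569], [0.004, -0.678, -0.735, 0.908], [0.0, 0.0, 0.0, 1.0]] [[390.444633527475, 0.0, 281.12035138483816], [0.0, 390.444633527475, 209.60873218437516], [0.0, 0.0, 1.0]] 0.99625
[[0.954, -0.234, 0.185, 0.287], [-0.298, -0.713, 0.634, -0.714], [-0.016, -0.66, -0.751, 0.935], [0.0, 0.0, 0.0, 1.0]] [[451.11673019662203, 0.0, 278.06656911274575], [0.0, 451.11673019662203, 207.15557269089211], [0.0, 0.0, 1.0]] 0.9958928571428571
{'time': 0.1, 'joint_positions': array([-1.18983303e-01,  5.32878084e-02,  1.61418064e+00, -2.21353740e-06,
        1.47598781e+00, -1.18991131e-01]), 'joint_vel': array([-0.00032236, -0.00023023, -0.0025008 , -0.00132788,  0.0010313 ,
       -0.00103779]), 'joint_torque': array([ 6.14647306e-04, -3.94903493e+01, -3.71363103e+01, -4.52310599e-05,
        3.99340541e-03, -4.17574097e-05]), 'tool_pos': array([6.24429613e-01, 7.84198579e-05, 2.30173529e-01]), 'ee_rot': array([ 7.07103632e-01,  7.07109317e-01, -5.76876225e-04, -7.31756716e-04]), 'force': array([ 0.05932265,  1.14670243, -0.07526791]), 'moment': array([ 0.00541854, -0.05743419,  0.02540839]), 'grasp_force': 0.0, 'width': 0.9985725417646376}
```

View pics/a.png

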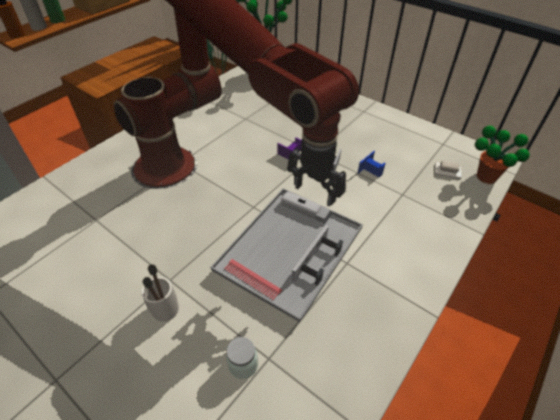

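View pics/b.png

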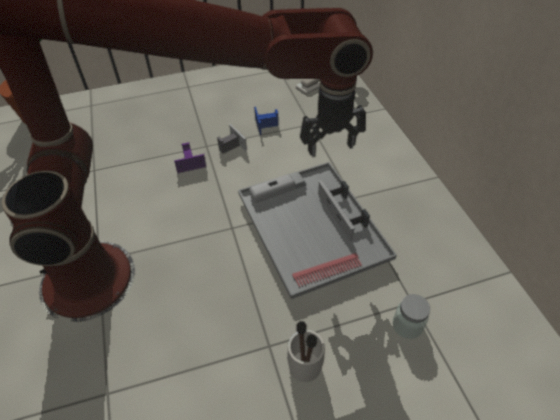

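The side picture shows the grey hanger at about (232,140), between purple (190,158) and blue (267,118) look-alikes. The tray is centred near (312,225), with the rail from (322,182) to (357,230). The scene view has the hanger partly hidden behind the gripper.

```bash
python3 - <<'E'
from h import *
s=dict(np.load('/tmp/side.npz')); P=pts(s)
Z=P[...,2]
print('tile z',np.median(Z[150:170,60:100]),'floor',np.median(Z[225:240,285:305],axis=(0,1)))
m=np.zeros(Z.shape,bool); m[120:162,210:250]=1
h=m&(Z>0.012)&(Z<0.08)
Q=P[h]; print(len(Q),Q.min(0),Q.max(0))
import sys
for lo,hi in((.03,.045),(.045,.06)):
    q=P[m&(Z>lo)&(Z<hi)]; print(lo,len(q)); 
q=P[m&(Z>.044)&(Z<.058)]; print(np.round(q,3)[np.argsort(q[:,0])][::3].tolist())
# rail
m=np.zeros(Z.shape,bool); m[170:245,312:372]=1
q=P[m&(Z>.07)&(Z<.08)]; print('railtop',len(q)); 
print(cv2.minAreaRect(q[:,:2].astype(np.float32)*1000))
big=cv2.resize(s['img'][105:255,200:400,::-1],(800,600),interpolation=cv2.INTER_CUBIC); cv2.imwrite('pics/c.png',cv2.convertScaleAbs(big,alpha=1.6))
E
```

```text
tile z 0.2641707729545929 floor 0.024648936582556846
390 [0.41310183 0.32633124 0.01203107] [0.4969431  0.41336623 0.05298107]
0.03 192
0.045 68
[[0.413, 0.359, 0.05], [0.416, 0.355, 0.052], [0.417, 0.349, 0.048], [0.419, 0.341, 0.05], [0.42, 0.361, 0.05], [0.422, 0.34, 0.05], [0.424, 0.351, 0.049], [0.427, 0.34, 0.045], [0.466, 0.397, 0.05], [0.468, 0.408, 0.048], [0.47, 0.402, 0.049], [0.472, 0.396, 0.048], [0.474, 0.405, 0.046], [0.475, 0.397, 0.047], [0.477, 0.376, 0.047], [0.479, 0.383, 0.049], [0.48, 0.364, 0.047], [0.481, 0.355, 0.046], [0.482, 0.371, 0.05], [0.484, 0.354, 0.05], [0.487, 0.351, 0.052], [0.488, 0.334, 0.049], [0.491, 0.334, 0.044], [0.492, 0.337, 0.049], [0.494, 0.33, 0.051]]
railtop 279
((669.6983642578125, -19.68737030029297), (66.74404907226562, 178.6927032470703), 4.90603494644165)
```

View pics/c.png

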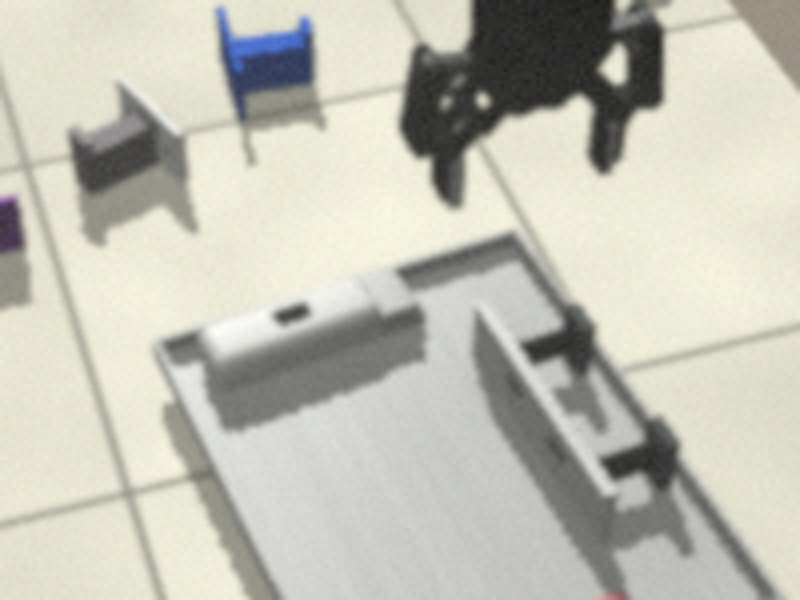

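The crop shows the hanger standing on the tiles at about (130,145), its plate edge from (120,85) to (185,150). The rail's top edge runs from (480,305) to (612,490).

```bash
cat >> h.py <<'E'
def rotz(a): c,s=np.cos(a),np.sin(a); return np.array([[c,-s],[s,c]])
def line(q):
    vx,vy,x,y=cv2.fitLine(q[:,:2].astype(np.float32),cv2.DIST_HUBER,0,.003,.001).ravel()
    return np.array([x,y]),np.array([vx,vy])
def strip(q,it=4,w=.008):
    """line + ends of a thin strip of points"""
    for _ in range(it):
        c,v=line(q); d=q[:,:2]-c; q=q[abs(d@[-v[1],v[0]])<w]
    v=v if v[1]>0 else -v
    t=(q[:,:2]-c)@v; n=(q[:,:2]-c)@[v[1],-v[0]]
    lo,hi=np.percentile(t,[1,99]); return c+v*(lo+hi)/2,np.arctan2(-v[0],v[1]),hi-lo,np.percentile(n,[2,50,98])
E
cat > t.py <<'E'
from h import *
import sys
from scipy.spatial.transform import Rotation as R
def meas(P,lab):
    Z=P[...,2]
    X,Y=P[...,0],P[...,1]
    g=(Z>.071)&(Z<.081)&(X>.58)&(X<.72)&(abs(Y+.02)<.13)
    if g.sum()>60: print(lab,'rail',g.sum(),strip(P[g],8,.009),np.median(P[g][:,2]))
    g=(Z>.020)&(Z<.032)&(X>.4)&(X<.64)&(abs(Y)<.09)
    if g.sum()>60: print('floor z',np.median(P[g][:,2]))
    b=(Z>.045)&(Z<.058)&(X>.445)&(X<.53)&(Y>.3)&(Y<.43)
    if b.sum()>20: print('plate',b.sum(),strip(P[b],4,.007),np.median(P[b][:,2]))
    b=(Z>.034)&(Z<.0445)&(X>.40)&(X<.475)&(Y>.3)&(Y<.39)
    if b.sum()>20: print('arm',b.sum(),P[b].mean(0))
E
python3 - <<'E'
from t import *
for n in('side','scene'):
    meas(pts(dict(np.load(f'/tmp/{n}.npz'))),n)
s=grab('wrist'); meas(pts(s),'wrist'); print(np.round(s['cam_to_world'],3))
print(R.from_quat(bot.observe()['ee_rot']).as_matrix().round(3))
E
```

```text
side rail 252 (array([ 0.64267386, -0.02241437]), np.float32(0.08064158), np.float64(0.1760506151481115), array([-5.45152060e-03, -1.67561726e-05,  5.66201017e-03])) 0.07426258997630047
floor z 0.024752410394891677
plate 48 (array([0.47946822, 0.36940753]), np.float32(0.3087636), np.float64(0.0866964472740638), array([-0.00308861,  0.00036539,  0.00447108])) 0.048614432197008006
arm 110 [0.44776287 0.35821371 0.03865831]
scene rail 282 (array([ 0.64338484, -0.02066396]), np.float32(0.09548279), np.float64(0.1761905257359655), array([-0.0058532 ,  0.00022498,  0.0045772 ])) 0.07569039720985166
floor z 0.026668033888346043
plate 34 (array([0.47811622, 0.3721001 ]), np.float32(0.38425478), np.float64(0.08836448282877851), array([-0.00400657, -0.00027032,  0.00313323])) 0.05029961053733878
wrist rail 2513 (array([ 0.64327214, -0.01840334]), np.float32(0.0953476), np.float64(0.17524276713090786), array([-4.76950186e-03, -1.38058758e-05,  4.81330141e-03])) 0.07544837774801294
floor z 0.025758724547985445
[[ 1.     0.    -0.002  0.626]
 [-0.001 -0.96  -0.282  0.072]
 [-0.002  0.282 -0.96   0.373]
 [ 0.     0.     0.     1.   ]]
[[ 0.     1.    -0.002]
 [ 1.    -0.     0.   ]
 [ 0.    -0.002 -1.   ]]
```

apply_moves --plan '[[[0.4,-0.2,0],[0,0,0]],[[0.9,-0.45,0],[0,0,0]],[[0.9,-0.45,0],[0,0,0]],[[0.9,-0.45,0],[0,0,0]],[[0.9,-0.45,0],[0,0,0]]]' --grip 1

```text
time: 0.57
tool_pos: [0.5433, 0.1618, 0.231]
ee_rot: [0.707, 0.707, -0.0, -0.0]
force: [0.4, 0.1, -0.3]
width: 1.002
grasp_force: 0.0
```

apply_moves --plan '[[[0.9,-0.45,0],[0,0,0]],[[0.9,-0.45,0],[0,0,0]],[[0.9,-0.45,0],[0,0,0]],[[0.9,-0.45,0],[0,0,0]],[[0.9,-0.45,0],[0,0,0]]]'

```text
time: 0.98
tool_pos: [0.4529, 0.3419, 0.2312]
ee_rot: [0.707, 0.707, 0.0, -0.0]
force: [1.6, -0.6, 0.2]
width: 1.005
grasp_force: 0.0
```

apply_moves --plan '[[[0.4,-0.2,0],[0,0,0.6]],[[0,0,0],[0,0,1]],[[0,0,0],[0,0,1]],[[0,0,0],[0,0,1]],[[0,0,0],[0,0,1]]]'

```text
time: 1.4
tool_pos: [0.4458, 0.3566, 0.2309]
ee_rot: [0.851, 0.526, -0.0, -0.0]
force: [-0.3, -0.6, 0.5]
width: 0.998
grasp_force: 0.0
```

apply_moves --plan '[[[0,0,0],[0,0,1]],[[0,0,0],[0,0,1]],[[0,0,0],[0,0,1]],[[0,0,0],[0,0,1]],[[0,0,0],[0,0,1]]]'

```text
time: 1.82
tool_pos: [0.446, 0.3563, 0.231]
ee_rot: [0.954, 0.299, -0.0, -0.0]
force: [-0.1, 0.2, 0.4]
width: 1.0
grasp_force: 0.0
```

apply_moves --plan '[[[0,0,0],[0,0,1]],[[0,0,0],[0,0,1]],[[0,0,0],[0,0,1]],[[0,0,0],[0,0,0]],[[0,0,0],[0,0,0]]]'

```text
time: 2.23
tool_pos: [0.4463, 0.3562, 0.2311]
ee_rot: [0.988, 0.156, -0.0, -0.0]
force: [-0.3, -0.8, -0.4]
width: 1.004
grasp_force: 0.0
```

```bash
python3 - <<'E'
from t import *
o=bot.observe(); print(o['time'],o['tool_pos'],o['force'],o['joint_positions'].round(2)); print(R.from_quat(o['ee_rot']).as_matrix().round(3))
s=grab('wrist','d.png'); meas(pts(s),'wrist')
E
```

```text
2.2333 [0.44632538 0.35621713 0.23112352] [-0.32234903 -0.84334047 -0.44496069] [ 0.54 -0.07  1.74  0.    1.48  1.8 ]
[[ 0.951  0.309 -0.   ]
 [ 0.309 -0.951 -0.   ]
 [-0.    -0.    -1.   ]]
floor z 0.025777078740240045
plate 631 (array([0.47928786, 0.37411315]), np.float32(0.32863885), np.float64(0.08773213869676633), array([-3.08818038e-03, -9.39906024e-06,  2.81904830e-03])) 0.04945751128450204
arm 1280 [0.4485997  0.36390861 0.03973992]
```

View pics/d.png

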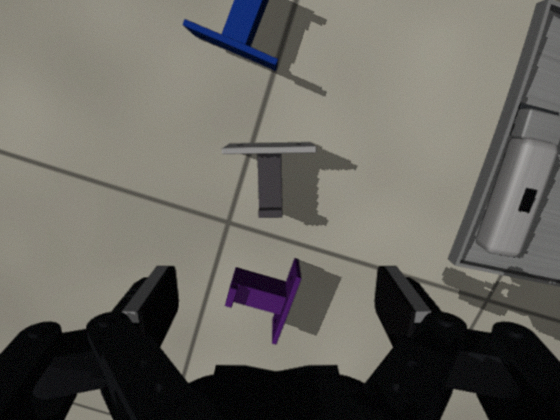

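The wrist view shows the grey hanger at (270,180), plate at (268,148), upright with arm straight down the image. The purple look-alike is at (270,300), the blue one at (235,30).

```bash
python3 - <<'E'
from t import *
s=dict(np.load('/tmp/wrist.npz'));P=pts(s);hsv=cv2.cvtColor(s['img'],cv2.COLOR_RGB2HSV)
m=(hsv[...,1]>110)&(P[...,2]>.008)&(P[...,2]<.07)
q=(P[m][:,:2]-[.449,.3638])@rotz(.3286)
near=q[np.argsort(np.linalg.norm(q,axis=1))]
for nm,k in(('purple',q[:,0]<0),('blue',q[:,0]>0)):print(nm,k.sum(),q[k].min(0),q[k].max(0))
g=(abs(P[...,0]-.449)<.06)&(abs(P[...,1]-.364)<.06)&(P[...,2]>.012)&~m
q=(P[g][:,:2]-[.449,.3638])@rotz(.3286); z=P[g][:,2]
a=(z>.034)&(z<.046)&(q[:,0]<.025); l=(z>.047)&(q[:,0]<0)
print('arm',np.percentile(q[a],[2,50,98],axis=0),'lip',np.percentile(q[l],[2,50,98],axis=0))
E
```

```text
purple 2524 [-0.18704342 -0.26235169] [-0.00764795  0.05035434]
blue 2444 [ 0.10800503 -0.00898165] [0.1728069  0.07347014]
arm [[-2.74302262e-02 -1.13389557e-02]
 [-1.06297635e-03  4.19579491e-05]
 [ 2.36671806e-02  1.13648898e-02]] lip [[-0.02967566 -0.06032233]
 [-0.00685888  0.03650785]
 [-0.00024797  0.06252741]]
```

apply_moves --plan '[[[0.05,-0.16,0.4],[0,0,-0.15]],[[0,0,0.9],[0,0,0]],[[0,0,0.9],[0,0,0]],[[0,0,0.9],[0,0,0]],[[0,0,0.9],[0,0,0]]]'

```text
time: 2.7
tool_pos: [0.4467, 0.3629, 0.0701]
ee_rot: [0.987, 0.163, 0.0, -0.0]
force: [0.4, 0.1, -0.6]
width: 1.001
grasp_force: 0.0
```

apply_moves --plan '[[[0,0,0.6],[0,0,0]],[[0,0,0.5],[0,0,0]],[[0,0,0.35],[0,0,0]],[[0,0,0],[0,0,0]],[[0,0,0],[0,0,0]]]'

```text
time: 3.12
tool_pos: [0.4467, 0.3627, 0.0131]
ee_rot: [0.987, 0.163, -0.0, 0.0]
force: [0.6, 0.2, -0.2]
width: 1.0
grasp_force: 0.0
```

apply_moves --plan '[[[0,0,0],[0,0,0]],[[0,0,0],[0,0,0]],[[0,0,0],[0,0,0]],[[0,0,0],[0,0,0]],[[0,0,0],[0,0,0]]]' --grip -1

```text
time: 3.53
tool_pos: [0.4474, 0.363, 0.0142]
ee_rot: [0.987, 0.162, 0.001, -0.0]
force: [-0.3, 0.7, 0.3]
width: 0.294
grasp_force: 0.0
```

apply_moves --plan '[[[0,0,0],[0,0,0]],[[0,0,0],[0,0,0]],[[0,0,0],[0,0,0]],[[0,0,0],[0,0,0]],[[0,0,0],[0,0,0]]]'

```text
time: 3.95
tool_pos: [0.4476, 0.3632, 0.0144]
ee_rot: [0.987, 0.162, 0.001, -0.0]
force: [-0.2, 0.4, 5.7]
width: 0.267
grasp_force: 60.3
```

apply_moves --plan '[[[0,0,-0.2],[0,0,0]],[[0,0,-0.6],[0,0,0]],[[0,0,-0.8],[0,0,0]],[[0,0,-0.8],[0,0,0]],[[0,0,-0.4],[0,0,0]]]'

```text
time: 4.37
tool_pos: [0.4477, 0.3631, 0.1286]
ee_rot: [0.987, 0.162, 0.002, -0.001]
force: [1.9, 1.2, -1.7]
width: 0.268
grasp_force: 59.3
```

apply_moves --plan '[[[0,0,-0.2],[0,0,0]],[[0,0,0],[0,0,0]],[[0,0,0],[0,0,0]]]'

```text
time: 4.62
tool_pos: [0.4461, 0.3621, 0.1319]
ee_rot: [0.987, 0.162, -0.001, 0.0]
force: [-0.5, -0.5, -4.2]
width: 0.271
grasp_force: 59.3
```

```bash
cat >> t.py <<'E'
def held(P,o):
    """hanger in the tool frame: top edge of plate; tool x ~ hanger x"""
    M=R.from_quat(o['ee_rot']).as_matrix(); q=(P-o['tool_pos'])@M; x,y,z=q[...,0],q[...,1],q[...,2]
    for a,b in((.015,.05),(-.045,-.015)):
        g=(x>a)&(x<b)&(abs(y)<.055)&(z>-.06)&(z<.03)
        t=q[g]; print('x',a,len(t)); 
        if len(t)<20: continue
        top=np.percentile(t[:,2],3); e=t[t[:,2]<top+.006]
        c,v=line(e); print(' top z',top,'mid',e.mean(0),'slope dx/dy',v[0]/v[1] if v[1] else 0,'y',np.percentile(e[:,1],[1,99]),'x',np.percentile(e[:,0],[3,50,97]), 'dz/dy',np.polyfit(e[:,1],e[:,2],1)[0])
E
python3 - <<'E'
from t import *
o=bot.observe(); print(o['tool_pos'],o['force'],o['moment'],R.from_quat(o['ee_rot']).as_matrix().round(3).tolist())
s=grab('wrist','e.png'); held(pts(s),o)
E
```

```text
[0.44606324 0.3621105  0.13185035] [-0.48105437 -0.49606283 -4.21098464] [0.07053109 0.0297756  0.00994663] [[0.947, 0.32, -0.002], [0.32, -0.947, -0.001], [-0.002, 0.001, -1.0]]
x 0.015 13399
 top z -0.035972748396452 mid [ 0.03419527  0.00023861 -0.0346224 ] slope dx/dy 0.0011848971 y [-0.04357042  0.04368386] x [0.03081399 0.03441338 0.03663185] dz/dy -0.0003484877168610795
x -0.045 1918
 top z -0.03263653710412295 mid [-0.02560204  0.00014479 -0.02984252] slope dx/dy -0.0013321209 y [-0.01134724  0.01159183] x [-0.02652345 -0.02562471 -0.02476325] dz/dy 0.0037328664252062695
```

View pics/e.png

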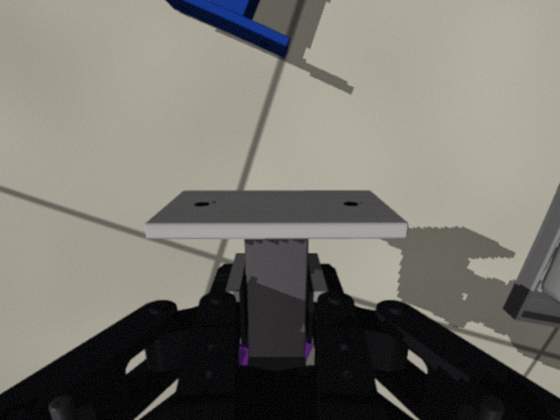

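The wrist view shows the hanger held centrally: plate edge from (148,230) to (405,230), both holes level, square to the gripper. I'll check its pitch from the depth map.

```bash
cat >> t.py <<'E'
def pitch(P,o):
    M=R.from_quat(o['ee_rot']).as_matrix(); q=(P-o['tool_pos'])@M; x,y,z=q[...,0],q[...,1],q[...,2]
    f=(abs(x-.0365)<.008)&(abs(y)<.04)&(z>-.03)&(z<.012); t=q[f]
    c=np.polyfit(t[:,2],t[:,0],1); print('face x=%.4f at z0, dx/dz %.3f'%(c[1],c[0]),'dx/dy %.4f'%np.polyfit(t[:,1],t[:,0],1)[0],len(t), 'zmax',np.percentile(t[:,2],99))
    f=(x>-.018)&(x<.022)&(abs(y)<.009)&(z>-.035)&(z<-.015); t=q[f]
    if len(t)>20: print('armtop',np.polyfit(t[:,0],t[:,2],1),len(t))
E
python3 - <<'E'
from t import *
pitch(pts(dict(np.load('/tmp/wrist.npz'))),bot.observe())
E
```

```text
face x=0.0370 at z0, dx/dz 0.001 dx/dy 0.0018 5284 zmax 0.011519973350132256
armtop [-0.00031261 -0.02633457] 4090
```

apply_moves --plan '[[[-0.15,0.4,0],[0,0,0]],[[0,0.8,0],[0,0,0]],[[0,0.9,0],[0,0,0]],[[0,0.9,0],[0,0,0]],[[0,0.9,0],[0,0,0]]]'

```text
time: 5.08
tool_pos: [0.4897, 0.2112, 0.1304]
ee_rot: [0.987, 0.163, -0.002, 0.0]
force: [-0.3, -0.2, -3.3]
width: 0.27
grasp_force: 59.5
```

apply_moves --plan '[[[0,0.9,0],[0,0,0]],[[0,0.9,0],[0,0,0]],[[0,0.9,0],[0,0,0]],[[0,0.9,0],[0,0,0]],[[0,0.9,0],[0,0,0]]]'

```text
time: 5.5
tool_pos: [0.5473, 0.0408, 0.1304]
ee_rot: [0.987, 0.162, -0.002, -0.001]
force: [0.3, 0.2, -2.9]
width: 0.269
grasp_force: 59.5
```

apply_moves --plan '[[[0,0.9,0],[0,0,0]],[[0,0.6,0],[0,0,0.3]],[[0,0.3,0],[0,0,0.7]],[[0,0,0],[0,0,0.8]],[[0,0,0],[0,0,0.5]]]'

```text
time: 5.92
tool_pos: [0.57, -0.0268, 0.1302]
ee_rot: [0.999, 0.045, -0.003, -0.001]
force: [0.0, -0.1, -4.2]
width: 0.269
grasp_force: 59.7
```

apply_moves --plan '[[[0,0,0],[0,0,0]],[[0,0,0],[0,0,0]]]'

```text
time: 6.08
tool_pos: [0.5701, -0.0257, 0.1309]
ee_rot: [0.999, 0.048, -0.002, -0.0]
force: [0.1, 1.2, -4.2]
width: 0.266
grasp_force: 59.7
```

```bash
python3 - <<'E'
from t import *
o=bot.observe(); M=R.from_quat(o['ee_rot']).as_matrix();print(o['time'],o['tool_pos'],np.arctan2(M[1,0],M[0,0]))
s=grab('wrist'); P=pts(s); meas(P,'wrist'); pitch(P,o); held(P,o)
meas(pts(grab('scene')),'scene');meas(pts(grab('side')),'side')
E
```

```text
6.0833 [ 0.57012065 -0.02570814  0.13092793] 0.097021431192617
wrist rail 6777 (array([ 0.64306383, -0.01901913]), np.float32(0.09652944), np.float64(0.17533904832373215), array([-4.95817934e-03,  1.49030127e-06,  4.88426596e-03])) 0.07551666442880306
floor z 0.02574205452514683
face x=0.0364 at z0, dx/dz -0.001 dx/dy 0.0015 5390 zmax 0.011286877494314602
armtop [ 0.00197867 -0.02535956] 4103
x 0.015 13414
 top z -0.035977028639702216 mid [ 0.03423625  0.00013736 -0.03466591] slope dx/dy 0.0037750942 y [-0.04371446  0.04345906] x [0.03089643 0.03445622 0.03666722] dz/dy -0.0006890690044832897
x -0.045 1908
 top z -0.032667273623788934 mid [-0.02550482 -0.00013008 -0.02993729] slope dx/dy 0.0019518917 y [-0.01150518  0.01145153] x [-0.02640837 -0.02555177 -0.02474324] dz/dy -0.006502873236165648
scene rail 287 (array([ 0.64329081, -0.02075062]), np.float32(0.09578712), np.float64(0.17556567995228917), array([-0.00533456,  0.000147  ,  0.00478183])) 0.07563058546716006
floor z 0.02665762192181914
side rail 160 (array([ 0.64616239, -0.05945336]), np.float32(0.053333357), np.float64(0.10310378105079995), array([-0.00555289, -0.00022754,  0.00508643])) 0.07398515928086907
floor z 0.02482083539026958
```

apply_moves --plan '[[[0,0,0.4],[0,0,0]],[[0,0,0.6],[0,0,0]],[[0,0,0.6],[0,0,0]],[[0,0,0.4],[0,0,0]],[[0,0,0.15],[0,0,0]]]'

```text
time: 6.65
tool_pos: [0.5689, -0.0252, 0.0437]
ee_rot: [0.999, 0.048, -0.003, -0.001]
force: [-1.6, -0.1, -2.9]
width: 0.27
grasp_force: 59.6
```

apply_moves --plan '[[[0,0,0.03],[0,0,0]],[[0,0,0],[0,0,0]],[[0,0,0],[0,0,0]]]'

```text
time: 6.9
tool_pos: [0.5727, -0.026, 0.0477]
ee_rot: [0.999, 0.048, 0.001, 0.0]
force: [0.5, 0.6, -3.1]
width: 0.266
grasp_force: 59.6
```

apply_moves --plan '[[[0,0,0.02],[0,0,0]],[[0,0,0.02],[0,0,0]],[[0,0,0],[0,0,0]],[[0,0,0],[0,0,0]]]'

```text
time: 7.23
tool_pos: [0.5717, -0.0259, 0.045]
ee_rot: [0.999, 0.048, 0.0, 0.0]
force: [0.2, 1.0, -3.2]
width: 0.268
grasp_force: 59.6
```

apply_moves --plan '[[[0,0,0.03],[0,0,0]],[[0,0,0.03],[0,0,0]],[[0,0,0.02],[0,0,0]],[[0,0,0],[0,0,0]],[[0,0,0],[0,0,0]]]'

```text
time: 7.65
tool_pos: [0.5714, -0.0258, 0.0411]
ee_rot: [0.999, 0.048, -0.0, -0.0]
force: [-0.1, 0.2, -3.5]
width: 0.268
grasp_force: 59.6
```

apply_moves --plan '[[[0,0,0.02],[0,0,0]],[[0,0,0.02],[0,0,0]],[[0,0,0],[0,0,0]],[[0,0,0],[0,0,0]],[[0,0,0],[0,0,0]]]'

```text
time: 8.07
tool_pos: [0.5717, -0.0259, 0.0404]
ee_rot: [0.999, 0.048, 0.0, 0.0]
force: [-3.9, 0.0, 3.3]
width: 0.271
grasp_force: 60.5
```

apply_moves --plan '[[[0.05,0,-0.01],[0,0,0]],[[0.15,0,0],[0,0,0]],[[0.2,0,0],[0,0,0]],[[0.15,0,0],[0,0,0]],[[0.05,0,0],[0,0,0]]]'

```text
time: 8.48
tool_pos: [0.5962, -0.0237, 0.0404]
ee_rot: [0.999, 0.048, 0.0, 0.0]
force: [-5.5, -1.2, 6.6]
width: 0.269
grasp_force: 60.9
```

apply_moves --plan '[[[0.03,0,0],[0,0,0]],[[0,0,0],[0,0,0]],[[0,0,0],[0,0,0]],[[0,0,0],[0,0,0]]]'

```text
time: 8.82
tool_pos: [0.5968, -0.0236, 0.0404]
ee_rot: [0.999, 0.048, 0.0, 0.0]
force: [-2.5, -0.9, 3.6]
width: 0.267
grasp_force: 60.6
```

```bash
cat >> t.py <<'E'
def rel():
    o=bot.observe(); M=R.from_quat(o['ee_rot']).as_matrix()
    print(o['time'],o['tool_pos'],'F tool',(o['force']@M).round(2),'M',o['moment'].round(2),'yaw',np.arctan2(M[1,0],M[0,0]),'tilt',M[2,:2].round(4))
    s=grab('wrist'); P=pts(s); meas(P,'w'); q=(P-o['tool_pos'])@M; x,y,z=q[...,0],q[...,1],q[...,2]
    # plate tops and rail tops in tool frame (same height), separated by lateral range
    g=(z>-.042)&(z<-.032)&(x>.02)&(x<.12)&(abs(y)>.05)&(abs(y)<.12)
    if g.sum()>50:
        c,a,l,n=strip(q[g],8,.009); print('rail in tool',c,a,l,n)
    g=(z>-.042)&(z<-.032)&(x>.02)&(x<.06)&(abs(y)<.042)
    e=q[g]; print('x spread mid',np.percentile(e[:,0],[2,10,50,90,98]).round(4))
E
python3 - <<'E'
from t import *
rel()
E
```

```text
8.8167 [ 0.59679932 -0.02358293  0.04038439] F tool [-2.6   0.62 -3.64] M [-0.03  0.47 -0.  ] yaw 0.09583492768879816 tilt [0.0007 0.0003]
w rail 26249 (array([ 0.64384627, -0.01896801]), np.float32(0.095334604), np.float64(0.17454882348297063), array([-5.07471208e-03,  6.99673388e-05,  4.45175252e-03])) 0.07546619424104892
floor z 0.02575444819501521
rail in tool [ 4.71792920e-02 -4.42415105e-05] 0.00054796145 0.17715631833668594 [-4.94927040e-03  4.89367216e-05  4.48635798e-03]
x spread mid [0.0311 0.0326 0.0442 0.0507 0.0517]
```

apply_moves --plan '[[[0.05,0,-0.01],[0,0,0]],[[0.05,0,0],[0,0,0]],[[0.05,0,0],[0,0,0]],[[0.05,0,0],[0,0,0]],[[0.03,0,0],[0,0,0]]]'

```text
time: 9.28
tool_pos: [0.6045, -0.0226, 0.0404]
ee_rot: [0.999, 0.048, -0.002, -0.0]
force: [-10.7, -0.9, 9.1]
width: 0.271
grasp_force: 61.3
```

apply_moves --plan '[[[0.03,0,0],[0,0,0]],[[0.03,0,0],[0,0,0]],[[0,0,0],[0,0,0]],[[0,0,0],[0,0,0]],[[0,0,0],[0,0,0]]]'

```text
time: 9.7
tool_pos: [0.6064, -0.0224, 0.0404]
ee_rot: [0.999, 0.048, -0.002, -0.0]
force: [-11.3, -1.4, 10.0]
width: 0.268
grasp_force: 61.3
```

```bash
python3 - <<'E'
from t import *
rel()
E
```

```text
9.7 [ 0.60643463 -0.02237014  0.04043938] F tool [-11.42   0.33  -9.98] M [-0.14  1.41 -0.08] yaw 0.09559640575448335 tilt [-0.0047 -0.0005]
w rail 26265 (array([ 0.64615444, -0.01753376]), np.float32(0.07465501), np.float64(0.17170115391293544), array([-0.00817737,  0.00015218,  0.00619999])) 0.0754456770559254
floor z 0.025757662156632916
rail in tool [0.0417345 0.0001179] 0.000117496646 0.17710353461894462 [-5.20113660e-03  7.05130876e-05  4.61757825e-03]
x spread mid [0.0311 0.0325 0.0392 0.0456 0.0464]
```

apply_moves --plan '[[[0,0,-0.01],[0,0.02,0]],[[0,0,-0.01],[0,0.02,0]],[[0,0,0],[0,0,0]],[[0,0,0],[0,0,0]],[[0,0,0],[0,0,0]]]'

```text
time: 10.17
tool_pos: [0.6064, -0.0224, 0.0404]
ee_rot: [0.999, 0.048, -0.0, -0.0]
force: [-8.5, -1.4, 3.8]
width: 0.271
grasp_force: 60.6
```

```bash
python3 - <<'E'
from t import *
rel()
E
```

```text
10.1667 [ 0.60639418 -0.02239242  0.04036345] F tool [-8.56  0.57 -3.83] M [-0.22  1.12 -0.15] yaw 0.09552260454331411 tilt [-0.0004 -0.0004]
w rail 26233 (array([ 0.64695825, -0.01861346]), np.float32(0.09660538), np.float64(0.17385995717094888), array([-0.00805467,  0.00029411,  0.00580013])) 0.07544392113501709
floor z 0.025764434905254624
rail in tool [4.18598831e-02 7.72946094e-05] -0.0010960858 0.17693654857956903 [-5.21610667e-03  5.54058266e-05  4.58420174e-03]
x spread mid [0.0311 0.0325 0.0392 0.0456 0.0465]
```

apply_moves --plan '[[[0.04,0,-0.005],[0,0.01,0]],[[0.04,0,-0.005],[0,0.01,0]],[[0.04,0,-0.005],[0,0.01,0]],[[0.04,0,0],[0,0.01,0]],[[0.02,0,0],[0,0,0]]]'

```text
time: 10.63
tool_pos: [0.6111, -0.0219, 0.0404]
ee_rot: [0.999, 0.048, -0.002, -0.0]
force: [-16.2, -1.9, 9.7]
width: 0.269
grasp_force: 61.3
```

apply_moves --plan '[[[0,0,0],[0,0,0]],[[0,0,0],[0,0,0]],[[0,0,0],[0,0,0]]]'

```text
time: 10.88
tool_pos: [0.6112, -0.0219, 0.0404]
ee_rot: [0.999, 0.048, -0.001, -0.0]
force: [-16.0, -1.7, 8.6]
width: 0.267
grasp_force: 61.2
```

```bash
python3 - <<'E'
from t import *
rel()
E
```

```text
10.8833 [ 0.61124817 -0.02187778  0.04038934] F tool [-16.15   0.12  -8.59] M [-0.4   2.14 -0.14] yaw 0.0956888342420023 tilt [-0.0025 -0.0007]
w rail 26132 (array([ 0.65178962, -0.01834204]), np.float32(0.097327664), np.float64(0.173631032640977), array([-0.00799319,  0.00027641,  0.00580075])) 0.07545601176731634
floor z 0.0257766840134821
rail in tool [0.04173051 0.00010234] 0.00012858311 0.1771239719628073 [-5.19830269e-03  6.42025042e-05  4.58500167e-03]
x spread mid [0.0311 0.0325 0.0392 0.0456 0.0464]
```

apply_moves --plan '[[[0,0,-0.01],[0,0.02,0]],[[0,0,-0.01],[0,0.02,0]],[[0.02,0,-0.005],[0,0.01,0]],[[0.02,0,0],[0,0,0]],[[0,0,0],[0,0,0]]]'

```text
time: 11.35
tool_pos: [0.6119, -0.0218, 0.0404]
ee_rot: [0.999, 0.048, 0.0, -0.0]
force: [-14.5, -3.4, 4.9]
width: 0.27
grasp_force: 60.8
```

apply_moves --plan '[[[0,0,0],[0,0,0]],[[0,0,0],[0,0,0]],[[0,0,0],[0,0,0]]]'

```text
time: 11.6
tool_pos: [0.6119, -0.0218, 0.0404]
ee_rot: [0.999, 0.048, 0.0, -0.0]
force: [-14.7, -2.8, 6.5]
width: 0.272
grasp_force: 60.8
```

```bash
python3 - <<'E'
from t import *
rel()
E
```

```text
11.6 [ 0.6118806  -0.0218244   0.04036585] F tool [-14.88   1.4   -6.48] M [-0.51  2.31 -0.2 ] yaw 0.0956436614421471 tilt [ 0.0003 -0.0008]
w rail 26099 (array([ 0.65259145, -0.01805209]), np.float32(0.09720488), np.float64(0.17394648686601877), array([-0.00763901,  0.0002462 ,  0.00559674])) 0.07544158291524383
floor z 0.02575975267538884
rail in tool [4.18194945e-02 7.48417513e-05] -0.0011553327 0.1771335731059256 [-5.14959100e-03  6.83813318e-05  4.57827614e-03]
x spread mid [0.0311 0.0325 0.0392 0.0456 0.0464]
```

apply_moves --plan '[[[0,0,-0.01],[0,0,0]],[[0,0,-0.01],[0,0,0]],[[0.02,0,0],[0,0.005,0]],[[0.02,0,0],[0,0.005,0]],[[0,0,0],[0,0,0]]]'

```text
time: 12.07
tool_pos: [0.613, -0.0217, 0.0404]
ee_rot: [0.999, 0.048, 0.0, -0.0]
force: [-13.8, -3.9, 2.9]
width: 0.27
grasp_force: 60.4
```

apply_moves --plan '[[[0,0,0],[0,0,0]],[[0,0,0],[0,0,0]],[[0,0,0],[0,0,0]]]'

```text
time: 12.32
tool_pos: [0.613, -0.0217, 0.0404]
ee_rot: [0.999, 0.048, 0.0, -0.0]
force: [-14.1, -3.2, 3.3]
width: 0.273
grasp_force: 60.4
```

```bash
python3 - <<'E'
from t import *
rel()
s=dict(np.load('/tmp/wrist.npz')); cv2.imwrite('pics/f.png',s['img'][:,:,::-1]); P=pts(s); pitch(P,bot.observe()); held(P,bot.observe())
E
```

```text
12.3167 [ 0.61304004 -0.02170353  0.04039506] F tool [-14.37   1.82  -3.31] M [-0.56  2.12 -0.17] yaw 0.09565092456995644 tilt [ 0.0005 -0.0008]
w rail 26077 (array([ 0.65441491, -0.01817611]), np.float32(0.08867605), np.float64(0.17385122878818776), array([-0.007004  ,  0.000187  ,  0.00516193])) 0.07546287931758995
floor z 0.025758878031704735
rail in tool [0.04181917 0.00025261] -0.001146392 0.17706778373839882 [-5.18106086e-03  7.76130095e-05  4.57091810e-03]
x spread mid [0.0311 0.0325 0.0392 0.0456 0.0464]Traceback (most recent call last):
  File "<stdin>", line 3, in <module>
  File "t.py", line 27, in pitch
    c=np.polyfit(t[:,2],t[:,0],1); print('face x=%.4f at z0, dx/dz %.3f'%(c[1],c[0]),'dx/dy %.4f'%np.polyfit(t[:,1],t[:,0],1)[0],len(t), 'zmax',np.percentile(t[:,2],99))
    raise TypeError("expected non-empty vector for x")
TypeError: expected non-empty vector for x
```

View pics/f.png

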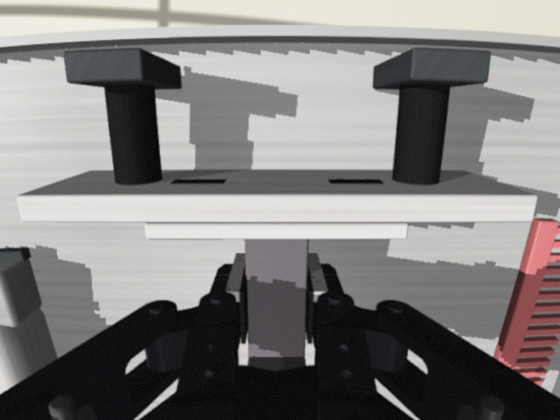

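The plate lies flush on the rail and centred: plate columns 147–407, rail 20–536. The rail is about 11 mm back (roughly 9 N). I'll trim slightly and then hold.

apply_moves --plan '[[[0.01,0,-0.01],[0,0.005,0]],[[0.02,0,0],[0,0.005,0]],[[0,0,0],[0,0,0]],[[0,0,0],[0,0,0]],[[0,0,0],[0,0,0]]]'

```text
time: 12.78
tool_pos: [0.6139, -0.0216, 0.0404]
ee_rot: [0.999, 0.048, 0.0, -0.0]
force: [-14.6, -4.3, 1.8]
width: 0.266
grasp_force: 60.3
```

```bash
python3 - <<'E'
from t import *
rel()
E
```

```text
12.7833 [ 0.61387367 -0.02161918  0.04041248] F tool [-14.9    2.88  -1.79] M [-0.56  2.15 -0.12] yaw 0.09568103334057504 tilt [ 0.0007 -0.0009]
w rail 26058 (array([ 0.65448117, -0.01786127]), np.float32(0.099507526), np.float64(0.17394912042320304), array([-0.00811579,  0.00015917,  0.00570775])) 0.07544184457099071
floor z 0.02576221501350648
rail in tool [0.041779   0.00018819] -0.0011516372 0.1771194946832575 [-5.15919280e-03  6.57747868e-05  4.58551412e-03]
x spread mid [0.031  0.0325 0.0392 0.0456 0.0464]
```

apply_moves --plan '[[[0,0,0],[0,0,0]],[[0,0,0],[0,0,0]],[[0,0,0],[0,0,0]],[[0,0,0],[0,0,0]],[[0,0,0],[0,0,0]]]'

```text
time: 13.25
tool_pos: [0.6139, -0.0216, 0.0404]
ee_rot: [0.999, 0.048, 0.0, -0.0]
force: [-13.7, -4.1, 1.8]
width: 0.271
grasp_force: 60.3
```

apply_moves --plan '[[[0,0,0],[0,0,0]],[[0,0,0],[0,0,0]],[[0,0,0],[0,0,0]],[[0,0,0],[0,0,0]],[[0,0,0],[0,0,0]]]'

```text
time: 13.67
tool_pos: [0.6138, -0.0216, 0.0404]
ee_rot: [0.999, 0.048, 0.0, -0.0]
force: [-13.6, -3.3, 1.4]
width: 0.269
grasp_force: 60.3
```

apply_moves --plan '[[[0,0,0],[0,0,0]],[[0,0,0],[0,0,0]],[[0,0,0],[0,0,0]],[[0,0,0],[0,0,0]],[[0,0,0],[0,0,0]]]'

```text
time: 14.08
tool_pos: [0.6139, -0.0216, 0.0404]
ee_rot: [0.999, 0.048, 0.0, -0.0]
force: [-14.8, -3.8, 0.8]
width: 0.269
grasp_force: 60.3
```

apply_moves --plan '[[[0,0,0],[0,0,0]],[[0,0,0],[0,0,0]],[[0,0,0],[0,0,0]],[[0,0,0],[0,0,0]],[[0,0,0],[0,0,0]]]'

```text
time: 14.5
tool_pos: [0.6139, -0.0216, 0.0404]
ee_rot: [0.999, 0.048, 0.0, -0.0]
force: [-14.3, -4.4, 1.2]
width: 0.269
grasp_force: 60.3
```

apply_moves --plan '[[[0,0,0],[0,0,0]],[[0,0,0],[0,0,0]],[[0,0,0],[0,0,0]],[[0,0,0],[0,0,0]],[[0,0,0],[0,0,0]]]'

```text
time: 14.92
tool_pos: [0.6139, -0.0216, 0.0404]
ee_rot: [0.999, 0.048, 0.0, -0.0]
force: [-13.1, -4.5, 2.5]
width: 0.265
grasp_force: 60.3
```

apply_moves --plan '[[[0,0,0],[0,0,0]],[[0,0,0],[0,0,0]],[[0,0,0],[0,0,0]],[[0,0,0],[0,0,0]],[[0,0,0],[0,0,0]]]'

```text
time: 15.33
tool_pos: [0.6139, -0.0216, 0.0404]
ee_rot: [0.999, 0.048, 0.0, -0.0]
force: [-13.9, -2.6, 2.4]
width: 0.268
grasp_force: 60.3
```

```bash
python3 - <<'E'
from t import *
rel()
s=dict(np.load('/tmp/wrist.npz'));P=pts(s);o=bot.observe();M=R.from_quat(o['ee_rot']).as_matrix();q=(P-o['tool_pos'])@M;x,y,z=np.moveaxis(q,-1,0)
f=(x>-.018)&(x<.022)&(abs(y)<.009)&(z>-.035)&(z<-.015); print('armtop slope,z',np.polyfit(q[f][:,0],q[f][:,2],1))
E
```

```text
15.3333 [ 0.61386094 -0.02160594  0.04040596] F tool [-14.08   1.23  -2.44] M [-0.6   2.23 -0.16] yaw 0.09568958824006071 tilt [ 0.0007 -0.0009]
w rail 26004 (array([ 0.65570314, -0.01779071]), np.float32(0.09594878), np.float64(0.17460067551822772), array([-0.00521324,  0.00011168,  0.00444282])) 0.07545487962410649
floor z 0.025774917229609146
rail in tool [0.04179464 0.00011927] -0.00139697 0.17711410188124405 [-5.16526251e-03  6.66066250e-05  4.60042594e-03]
x spread mid [0.0311 0.0325 0.0392 0.0456 0.0464]
armtop slope,z [ 0.00101773 -0.0253271 ]
```

```bash
python3 -c "
from workcell import ticket; print(ticket.close_job())"
```

```text
the job is handed in; nothing more can be done
None
```

The hanger stands on the tray, flat and centred on the rail. The arm is still gripping it and had held it there steadily for about 2.5 s when I handed the job in. The rail is about 12 mm back, which is roughly 9.5 N from the camera measurements; the wrist read about 14 N, and I put the difference down to friction on the tray.

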